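Take an ink cartridge out of its lipped rack and lay it on the loading stand

TASK

Take the ink cartridge out of the sloping rack: raise its front end over the lip while its tail is still under the hood, then draw it out endwise. Lay it lengthwise in the two V saddles of the wooden loading stand, roughly centred (either end forward), without dropping it, and let go. Leave the ink tins and the round baren beside the work where they are.

Things in the scene. Friction and masses are not known exactly. Their poses are not given: they have to be found in the camera images.
- rack: Grey metal cartridge rack, fixed. Origin: on the worktop under the front of its lane, mid-width; x axis to the rear (under the hood), z up. The lane rises to the rear at 30 degrees. A point d behind the lip and h square above the rail centres is at x = 0.866 d - 0.5 h, z = 50 mm + 0.5 d + 0.866 h. The cartridge rests on two rails, axis at h = 26.5 mm, front end at d = 0 to 6 mm.
- lip (a point): Middle of the top of the rack's front lip, d = -2.5 mm, h = 24 mm: it overlaps the cartridge's front end by 23 mm. Lip 36 mm wide, 5 mm thick. Lane in front of the hood also 36 mm wide, so the barrel's sides are free there. Axes as the rack.
- hood (a point): Inner roof at the hood's mouth, mid-width: d = 112 mm, h = 95 mm (outer rim to h = 101 mm). Hood 70 mm wide inside, 78 outside. Roof too low for a level lift over the lip; with the front pitched up 8 to 15 degrees about the tail, the cartridge clears lip and roof and comes out along its own axis; it is free of the hood after about 160 mm.
- hood_rear (a point): Inner roof at the closed rear end of the hood, mid-width: d = 234 mm, h = 55 mm; the roof falls evenly from mouth to here. Axes as the rack.
- stand: Wooden loading stand, fixed; foot 130 x 90 x 14 mm. Origin: centre of its underside; z up, x along the seat. Two 90 degree V saddles, 14 mm thick, at x = -35 and +35 mm; V bottom at z = 45 mm, V tips at about z = 72 mm, 68 mm wide outside. A seated cartridge lies level along x with its axis 81 mm above the worktop.
- cartridge_mid (a point): The ink cartridge in the rack: white printed barrel, 51 mm diameter, 216 mm long solid (a short nozzle adds up to 17 mm at the tail), about 0.36 kg. This point is on the barrel's axis, half-way along the 216 mm. Its y axis runs along the barrel from front end to tail; z is square to it, upward in the rack.
- cartridge_front (a point): Centre of the cartridge's front end face (the end at the lip at the start), 108 mm from cartridge_mid; axes as cartridge_mid.
- cartridge_tail (a point): Centre of the cartridge's tail end face (under the hood at the start), 108 mm from cartridge_mid; axes as cartridge_mid.
- tin_mid (a point): Bystander: ink tin, 71 mm diameter, 51 mm high, between rack and stand and farther back. Point: its centre.
- tin_left_mid (a point): Bystander: ink tin with dark lid, 70 mm diameter, 61 mm high, at the left. Point: its centre.
- baren_mid (a point): Bystander: round baren (printing pad) with a wooden grip, 100 mm diameter, 40 mm high, at the right. Point: its centre.
- cartridge: The same cartridge as a body; origin on its underside below the axis, 8 mm tailward of cartridge_mid; axes as cartridge_mid. Use the points for grasping.

How it is judged (in metres and radians):
On the way:
1. the cartridge's front end is raised at least 12 mm above where it rested while its tail is still under the hood (z of cartridge_front in the frame of rack above 0.0864 m and x of cartridge_tail in the frame of rack above 0.1 m), for 0.1 s.
At the end, for the whole second after the job is handed in: The cartridge lies at rest in both V saddles of the stand, released: its middle within 30 mm of the stand's middle along the seat and 10 mm across it, its axis within 8 degrees of the seat and 72 to 90 mm above the worktop; the two tins and the baren are within 30 mm of where they stood (x of cartridge_mid in the frame of stand between -0.03 and 0.03 m and y of cartridge_mid in the frame of stand between -0.01 and 0.01 m and z of cartridge_mid in the frame of stand between 0.072 and 0.09 m and angle between the y axis of cartridge_mid and the x axis of stand, either way round below 0.14 rad and contact force between cartridge and stand above 0.5 N and linear speed of cartridge below 0.02 m/s and distance of each of tin_mid, tin_left_mid, baren_mid from where it was at the start of the episode below 0.03 m); the robot touches nothing.
It fails at once if the cartridge is dropped or flung (faster than 1 m/s) (linear speed of cartridge above 1 m/s).
It fails at once if a bystander (tin or baren) is moved more than 30 mm (distance of any of tin_mid, tin_left_mid, baren_mid from where it was at the start of the episode above 0.03 m).
It also fails if it takes over 46 s, if anything falls off the work surface, if the arm or the gripper's body presses on something with over 40 N, if the wrist force passes 120 N, or if a joint passes its speed limit or range.

ROBOT

A 6-joint arm with a two-finger parallel gripper is mounted at the origin on a cart in front of the work surface, level with it; the furniture and walls round the work are solid. World frame = base frame: x ahead of the robot, y to its left, z up, the work surface at z = 0. Lengths are in mm, angles in degrees, forces in N, time in s.
With the tool pointing down it reaches from about 300 to 850 mm from the base axis. Payload 4.2 kg.
Tool frame: the origin (TCP) lies midway between the tips of the shut fingers; the grasp point (between the pads) lies 19 mm behind it; y points along the fingers, z is the direction in which the jaws open and shut, and the axes are right-handed (so a half turn about y gives the same grasp; the last joint's range is limited). The gripper opens to 91 mm and grips with 3 to 60 N. Pads are 32 mm wide; open, the fingers measure 118 mm over their backs; the gripper's body (76 mm by 178 mm) begins 60 mm behind the grasp point.
Start: joints at [74.313, 18.312, 89.639, -0, 72.044, -1.146], TCP at [144.376, 556.599, 184.976] pointing down, gripper open.
Joint ranges: [-177.97, 177.97], [-48.28, 115.42], [12.27, 149.76], [-77.06, 257.06], [2.81, 150.46], [-146.56, 146.56]. Speed limits (degrees/s): [147.25, 147.25, 180, 180, 180, 180].

INTERFACE

Orientations are given as [roll, pitch, yaw] about the fixed x, y, z axes, in that order (R = Rz(yaw) Ry(pitch) Rx(roll)).
In Python, from workcell import env gives the robot as it stands.
- The arm moves only by the shell command python3 -m handwheel 'ROWS' [FORCE]. ROWS is JSON, a list of rows, each a list of 3 entries, a list of its own where there are three numbers: the opening, from 0 (shut) to 1 (fully open), then the shift along the tool's x, y, z in mm, then the turn, a rotation vector about the tool's x, y, z in degrees. A call has exactly 10 rows; each row shifts and turns the commanded pose from where the row before left it, along the tool's axes as they then stand; what a row does not reach is not made up. A row lasts 1/12 s, in which the tool goes at most 41.7 mm and 7.16 degrees, less where a joint would pass 70% of its speed; a pose out of reach is approached as far as the arm can. A call is refused whole if a number of a shift passes 41.7 or a number of a turn 7.16, either way. A call with a gripper value outside its range is refused whole. The fingers move at their own pace and stop on an object; FORCE is the grip in N (left out, the last holds). Time passes only in rows, so rows that do not move let the fingers close, or fill a call up. It gives the time, the measured TCP pose, the force and the opening at its end, in the units of the state.
- env.state(): the state, without advancing time (a new reading comes with each control period).
- env.grab_frame(name): name is "scene" or "top" or "wrist"; returns the picture (384x512x3 uint8, red, green, blue); there is no depth.
- env.camera_info(name): a dict with "fx", "fy", "cx", "cy" (pixels), "camera_from_world" (4x4, takes a point from world to camera coordinates); the wrist camera has in their place "mount" (4x4, takes a point from camera to tool coordinates, whose origin is the TCP and whose axes are the tool frame's). Camera axes: x right, y down, z forward; pixel columns grow to the right and rows downward; lengths in mm; the calibration is good to about 2 mm. A picture is of the moment at which its call begins: read the wrist's pose just before it. camera_info takes no time and is no camera call.
- env.job_done(): hands the job in, once; it reports no verdict.
Trained networks look in the newest picture that a camera, given by its name, has taken for a name from the list of things; names that differ only in an ending like _2 or _b are one class to them, and where a whole thing is asked for, a point or a joint stands for the part that bears it (a point fixed in the world has none). Each returns a list of dicts, best first, with "p" (0 to 1); they miss things now and then, are a little off and sometimes report something else, mostly with a low value. They report only what shows in the picture. A call takes as long as a camera call.
- env.masks_of(camera, label): "region" (384x512 bool, what is visible of it) and "location" ([column, row] in pixels, amid what is visible of it).
The state is a dict: "time_s": time; "qpos": joint angles; "qvel": joint speeds; "effort": joint torques, N m; "ee_pos": TCP position; "ee_rot": TCP orientation; "force": force on the tool from outside, world axes, zero at the start; "torque": the same for the moment, N m; "gripper_width": finger opening in mm.
Only numpy, scipy, OpenCV 4.12 (cv2) and the standard library are available. Lean on these libraries where they do the work, as an engineer would, in place of code of your own. Each camera call takes 0.05 s, during which the arm holds its last target.

## Working session

There is one attempt and no reset: what is moved stays moved. The work goes in short steps, Python scripts to look and compute and a shell command to move; the robot and the scene stay as the last step left them, time stands still between calls to the robot, and variables do not carry over. Pictures are saved under pics/ and viewed, and the job is handed in when it is done.

```bash
ls; mkdir -p pics; python3 - <<'E'
from workcell import env
import cv2,numpy as np
print(env.state())
for n in ["scene","top","wrist"]:
    im=env.grab_frame(n); cv2.imwrite(f"pics/{n}0.png",im[:,:,::-1])
    ci=env.camera_info(n); print(n,{k:np.round(v,3).tolist() for k,v in ci.items()})
E
```

```text
pics
{'time_s': 0.0, 'qpos': array([ 7.43106056e+01,  1.83492915e+01,  8.97065168e+01,  1.65858953e-04,
        7.20440301e+01, -1.14710621e+00]), 'qvel': array([ 0.00839965, -0.05508738, -0.01623671,  0.02501541,  0.04641069,
       -0.05792201]), 'effort': array([-7.67566780e-04, -4.12472105e+01, -2.31967038e+01,  7.27739744e-02,
        4.56952164e-02, -1.39362182e-04]), 'ee_pos': array([144.23719293, 556.03481212, 184.14313423]), 'ee_rot': array([-9.00998153e+01,  2.15636808e-03, -1.45423413e+01]), 'force': array([-0.06368952, -0.97572086, -0.30887232]), 'torque': array([0.0086899 , 0.0332398 , 0.01275172]), 'gripper_width': 90.96147066038102}
scene {'fx': 484.431, 'fy': 484.431, 'cx': 248.484, 'cy': 197.864, 'camera_from_world': [[0.812, -0.583, 0.016, -454.64], [-0.369, -0.536, -0.759, 341.69], [0.451, 0.611, -0.651, 1462.388], [0.0, 0.0, 0.0, 1.0]]}
top {'fx': 387.303, 'fy': 387.303, 'cx': 253.626, 'cy': 187.181, 'camera_from_world': [[0.008, -1.0, 0.016, -27.463], [-0.996, -0.01, -0.091, 588.926], [0.091, -0.015, -0.996, 1421.806], [0.0, 0.0, 0.0, 1.0]]}
wrist {'fx': 308.277, 'fy': 308.277, 'cx': 254.501, 'cy': 194.186, 'mount': [[-0.001, 0.958, 0.286, -80.416], [0.001, -0.286, 0.958, -199.967], [1.0, 0.001, -0.001, 1.171], [0.0, 0.0, 0.0, 1.0]]}
```

View pics/scene0.png

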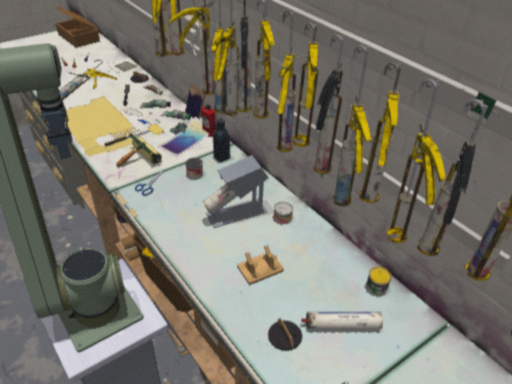

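View pics/top0.png

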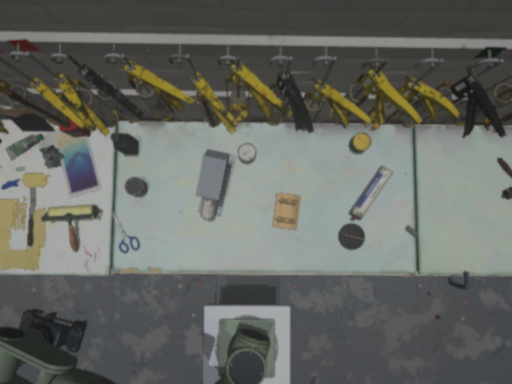

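View pics/wrist0.png

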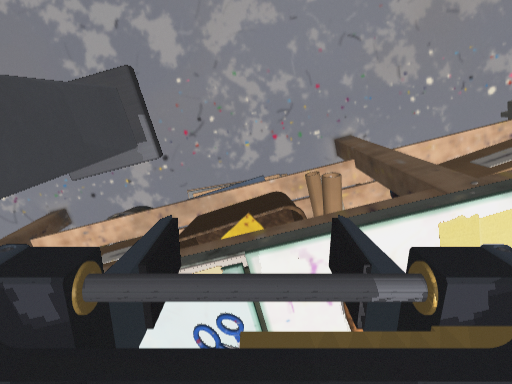

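```bash
python3 - <<'E'
from workcell import env
import numpy as np
for c in ["scene","top","wrist"]:
  for l in ["rack","lip","hood","hood_rear","stand","cartridge_mid","cartridge_front","cartridge_tail","cartridge","tin_mid","tin_left_mid","baren_mid"]:
    try:
      r=env.masks_of(c,l)
      print(c,l,[(round(float(d['p']),2),np.round(d['location'],1).tolist(),int(d['region'].sum())) for d in r[:3]])
    except Exception as e: print(c,l,e)
E
```

```text
scene rack [(0.63, [243.5, 190.7], 2396)]
scene lip [(0.71, [242.1, 188.0], 2554), (0.39, [217.2, 196.8], 367)]
scene hood [(0.85, [242.1, 190.4], 2384)]
scene hood_rear [(0.9, [240.1, 188.8], 2357)]
scene stand [(0.69, [255.7, 264.5], 906)]
scene cartridge_mid [(0.85, [216.3, 199.7], 436)]
scene cartridge_front [(0.72, [215.9, 197.7], 424)]
scene cartridge_tail []
scene cartridge [(0.83, [215.2, 197.3], 416), (0.54, [242.0, 192.7], 2424)]
scene tin_mid [(0.68, [282.4, 213.8], 355)]
scene tin_left_mid [(0.8, [195.3, 166.3], 301)]
scene baren_mid [(0.66, [283.5, 331.6], 864), (0.57, [242.1, 190.5], 2304)]
top rack [(0.6, [216.3, 179.4], 1442)]
top lip [(0.57, [215.8, 176.1], 1507), (0.32, [206.6, 208.7], 288)]
top hood [(0.61, [216.4, 178.3], 1508)]
top hood_rear [(0.85, [214.6, 178.2], 1527), (0.73, [204.4, 208.6], 280)]
top stand [(0.89, [289.2, 210.2], 835)]
top cartridge_mid [(0.7, [205.8, 213.9], 269)]
top cartridge_front [(0.84, [208.4, 207.7], 274)]
top cartridge_tail [(0.83, [202.7, 207.4], 277)]
top cartridge [(0.86, [205.6, 210.2], 304)]
top tin_mid [(0.6, [245.8, 153.7], 284)]
top tin_left_mid [(0.94, [136.9, 185.3], 349)]
top baren_mid [(0.6, [351.9, 234.9], 552), (0.43, [208.6, 208.3], 309)]
wrist rack []
wrist lip []
wrist hood []
wrist hood_rear []
wrist stand []
wrist cartridge_mid []
wrist cartridge_front []
wrist cartridge_tail []
wrist cartridge []
wrist tin_mid []
wrist tin_left_mid []
wrist baren_mid []
```

The scene view shows the rack hood at (242,180), the cartridge's front end at (216,200), the stand at (260,265), tins at (195,167) and (283,212), and the baren at (285,335). A second tube lies at (342,320). I'll zoom in on both fixed views.

```bash
python3 - <<'E'
import cv2,numpy as np
s=cv2.imread("pics/scene0.png");t=cv2.imread("pics/top0.png")
a=cv2.resize(s[150:290,185:305],None,fx=5,fy=4.28,interpolation=cv2.INTER_CUBIC)
a=cv2.resize(s[145:290,185:305],(480,580),interpolation=cv2.INTER_CUBIC)
b=cv2.resize(t[140:240,185:310],(750,600),interpolation=cv2.INTER_CUBIC)
cv2.imwrite("pics/sz.png",a);cv2.imwrite("pics/tz.png",b)
E
```

```text
(no output)
```

View pics/sz.png

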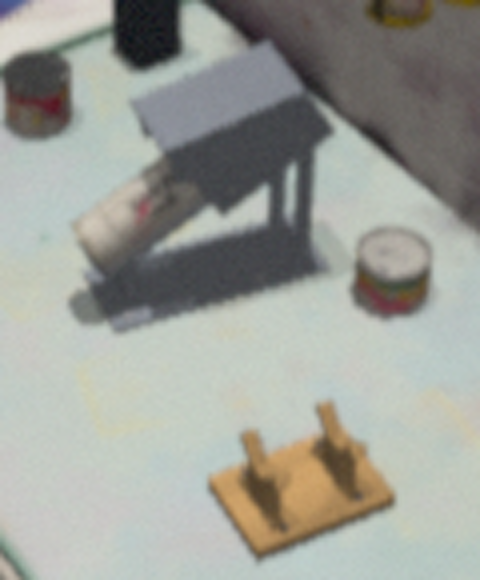

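View pics/tz.png

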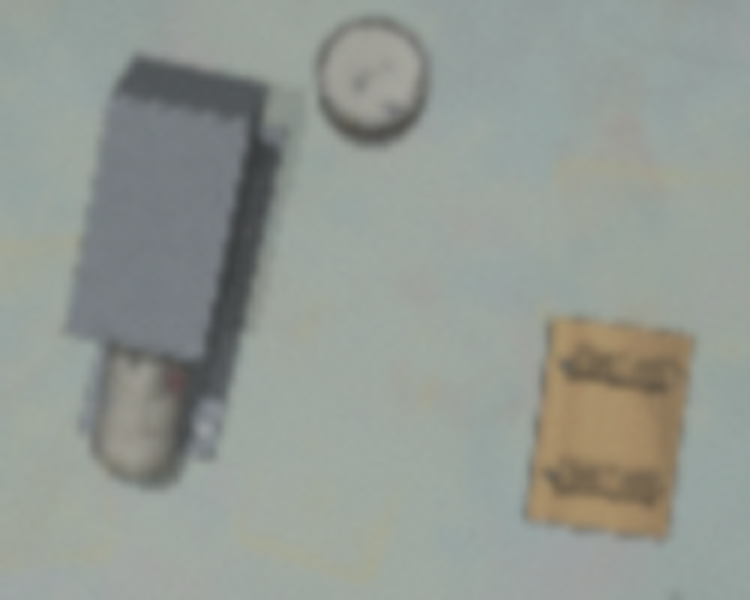

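```bash
cat > h.py <<'E'
from workcell import env
import numpy as np,cv2
from scipy.optimize import least_squares
from scipy.spatial.transform import Rotation as R
def proj(ci,P):
    P=np.atleast_2d(P); M=ci['camera_from_world']; q=P@M[:3,:3].T+M[:3,3]
    return np.c_[ci['fx']*q[:,0]/q[:,2]+ci['cx'],ci['fy']*q[:,1]/q[:,2]+ci['cy']]
def place(p,L):
    c,s=np.cos(p[2]),np.sin(p[2]); L=np.atleast_2d(L)
    return np.c_[p[0]+c*L[:,0]-s*L[:,1],p[1]+s*L[:,0]+c*L[:,1],L[:,2]]
def dh(d,y,h): return [.866*d-.5*h,y,50+.5*d+.866*h]
def wristinfo(st):
    ci=env.camera_info('wrist'); T=np.eye(4); T[:3,:3]=R.from_euler('xyz',st['ee_rot'],degrees=True).as_matrix(); T[:3,3]=st['ee_pos']
    ci['camera_from_world']=np.linalg.inv(T@np.array(ci['mount'])); return ci
E
python3 - <<'E'
from h import *
S=env.camera_info('scene');T=env.camera_info('top')
sp=np.array([(132,103),(168,152),(305,92),(268,40)])/4+[185,145]
tp=np.array([(65,332),(200,360),(250,122),(118,92)])/6+[185,140]
L=np.array([dh(112,39,101),dh(112,-39,101),dh(236,-39,61),dh(236,39,61)])
def fit(L,x0,sp,tp,Ls=None):
    Ls=L if Ls is None else Ls
    f=lambda p:np.r_[(proj(S,place(p,Ls))-sp).ravel(),(proj(T,place(p,L))-tp).ravel()]
    r=least_squares(f,x0); print(np.round([*r.x[:2],np.degrees(r.x[2])],1)); print(np.round(r.fun.reshape(-1,2),1).tolist())
    return r
fit(L,[400,100,0],sp,tp)
L=np.array([[65,45,14],[65,-45,14],[-65,-45,14],[-65,45,14]])
tp=np.array([(550,318),(693,333),(667,535),(527,518)])/6+[185,140]
sp=np.array([(340,432),(395,490),(258,548),(210,482)])/4+[185,145]
fit(L,[500,-100,0],sp,tp)
E
```

```text
[494.  140.8 -11.9]
[[0.2, -1.1], [-0.4, -0.4], [-0.2, -0.6], [-0.2, 0.1], [0.3, -0.7], [1.0, -0.3], [0.7, 0.7], [-0.7, 0.6]]
[ 501.4 -147.4   -6.5]
[[0.2, -2.3], [0.7, 1.0], [0.3, 1.3], [-1.1, -1.1], [0.2, -0.5], [-0.0, -0.1], [0.5, 0.6], [-0.0, 0.5]]
```

```bash
python3 -m handwheel '[[1,[22,-12,-22],[0,0,0]],[1,[22,-12,-22],[0,0,0]],[1,[22,-10,-22],[0,0,0]],[1,[22,-8,-22],[0,0,0]],[1,[22,-8,-22],[0,0,0]],[1,[22,-8,-22],[0,0,0]],[1,[22,-8,-22],[0,0,0]],[1,[22,-8,-22],[0,0,0]],[1,[22,-8,-22],[0,0,0]],[1,[22,-8,-22],[0,0,0]]]' 60
python3 -m handwheel '[[1,[22,-8,-22],[0,0,0]],[1,[22,-8,-22],[0,0,0]],[1,[22,-8,-22],[0,0,0]],[1,[22,-8,-22],[0,0,0]],[1,[22,-8,-22],[0,0,0]],[1,[22,-8,-22],[0,0,0]],[1,[22,-8,-22],[0,0,0]],[1,[22,0,-22],[0,0,0]],[1,[0,0,0],[0,0,0]],[1,[0,0,0],[0,0,0]]]'
python3 - <<'E'
from h import *
st=env.state(); im=env.grab_frame('wrist'); cv2.imwrite('pics/w1.png',im[:,:,::-1])
print(st['ee_pos'],st['ee_rot'],st['qpos'])
np.save('w1.npy',wristinfo(st)['camera_from_world'])
E
```

```text
time_s: 2.78
ee_pos: [302.5, 287.0, 275.5]
ee_rot: [-90.0, -0.0, -14.5]
force: [0.7, -0.5, -0.0]
gripper_width: 91.3
time_s: 3.62
ee_pos: [428.6, 72.9, 330.8]
ee_rot: [-90.0, 0.0, -14.7]
force: [-1.3, -0.6, 0.3]
gripper_width: 91.4
[428.57398429  72.85521172 330.76983635] [-8.99886363e+01  3.36082757e-02 -1.47245638e+01] [ 8.11214418e+00  1.79733526e+00  8.97398254e+01  2.35247095e-02
  8.84894030e+01 -6.71639143e+01]
```

View pics/w1.png

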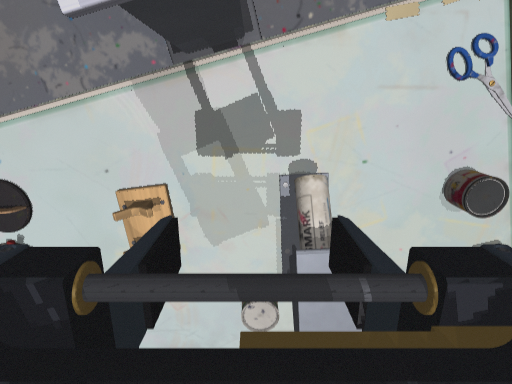

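The wrist view shows the rack's front and the cartridge at (315,210), the stand at (145,215) partly behind a finger, the left tin at (475,193) and the mid tin at (260,315). A view from farther forward should show everything.

```bash
python3 -m handwheel '[[1,[28,0,0],[0,0,0]],[1,[28,0,0],[0,0,0]],[1,[28,0,0],[0,0,0]],[1,[12,0,0],[0,0,0]],[1,[0,0,0],[0,0,0.5]],[1,[0,0,0],[0,0,0]],[1,[0,0,0],[0,0,0]],[1,[0,0,0],[0,0,0]],[1,[0,0,0],[0,0,0]],[1,[0,0,0],[0,0,0]]]'
python3 - <<'E'
from h import *
st=env.state(); im=env.grab_frame('wrist'); cv2.imwrite('pics/w2.png',im[:,:,::-1])
print(st['ee_pos'],st['ee_rot'],st['qpos'],np.abs(st['qvel']).max())
np.save('w2.npy',wristinfo(st)['camera_from_world'])
cv2.imwrite('pics/w2z.png',cv2.resize(im[80:280,100:400,::-1],(800,533),interpolation=cv2.INTER_CUBIC))
a=cv2.imread('pics/w1.png');cv2.imwrite('pics/w1z.png',cv2.resize(a[130:280,100:340],(800,500),interpolation=cv2.INTER_CUBIC))
E
```

```text
time_s: 4.5
ee_pos: [520.4, 50.0, 331.5]
ee_rot: [-90.0, 0.5, -14.5]
force: [0.4, -0.3, 0.8]
gripper_width: 91.2
[520.44985618  50.03025282 331.49854741] [-89.97640701   0.46201634 -14.51251671] [  4.11205678  10.56238823  79.53706934   0.16991113  90.33082858
 -71.37498832] 0.3941129883263351
```

View pics/w2z.png

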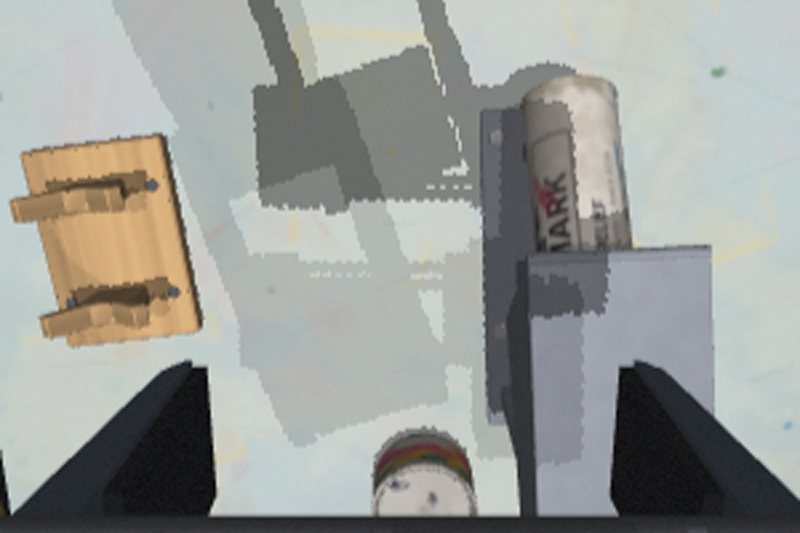

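View pics/w1z.png

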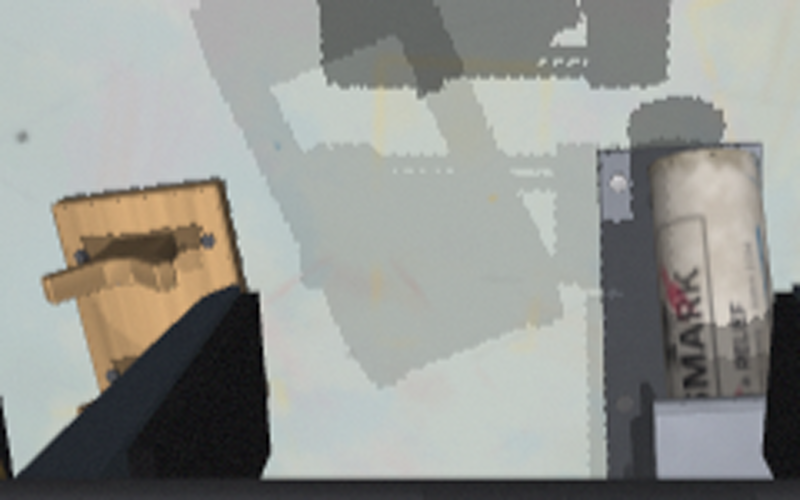

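```bash
cat > fit.py <<'E'
from h import *
S=env.camera_info('scene');T=env.camera_info('top')
W=env.camera_info('wrist')
def wi(n): d=dict(W); d['camera_from_world']=np.load(n); return d
W1,W2=wi('w1.npy'),wi('w2.npy')
z2=lambda a:np.array(a)/2.6667+[100,80]
z1=lambda a:np.array(a)/3.3333+[100,130]
zs=lambda a:np.array(a)/4+[185,145]
zt=lambda a:np.array(a)/6+[185,140]
def fit(obs,x0):
    f=lambda p:np.concatenate([w*(proj(c,place(p,L))-u).ravel() for c,L,u,w in obs])
    r=least_squares(f,x0,loss='soft_l1'); print(np.round([*r.x[:2],np.degrees(r.x[2])],2))
    for c,L,u,w in obs: print('  ',np.round(proj(c,place(r.x,L))-u,1).tolist())
    return r.x
E
python3 - <<'E'
from fit import *
m=[dh(112,39,101),dh(112,-39,101)]
allr=m+[dh(236,-39,61),dh(236,39,61)]
o2=(W2,m,z2([(712,246),(530,254)]),2.); o1=(W1,[m[1]],z1([(655,398)]),2.)
os=(S,allr,zs([(132,103),(168,152),(305,92),(268,40)]),.5); ot=(T,allr,zt([(65,332),(200,360),(250,122),(118,92)]),1.)
r=fit([o2,o1,os,ot],[494,141,-.2]); fit([o2,o1],r)
L=[[-65,-45,14],[-65,45,14],[65,45,14],[65,-45,14]]
o2=(W2,L,z2([(22,155),(163,134),(202,325),(75,347)]),2.);o1=(W1,L[:2],z1([(53,203),(222,180)]),2.)
ot=(T,L,zt([(527,518),(550,318),(693,333),(667,535)])[[0,1,2,3]],1.)
ot=(T,[L[3],L[2],L[1],L[0]],zt([(693,333),(550,318),(527,518),(667,535)]),1.)
s=fit([o2,o1,ot],[501,-147,-.11]); fit([o2,o1],s); fit([o2],s)
tips=[[-35+a,b,72] for a in (-7,7) for b in (-34,34)]
print(((proj(W2,place(s,tips))-[100,80])*2.6667).round())
tipc=[dh(3,0,53),dh(100,0,53),dh(3,0,26.5),dh(-2.5,0,24)]
print('carttop',((proj(W2,place(r,tipc))-[100,80])*2.6667).round())
np.save('rs.npy',np.array([r,s]))
E
```

```text
[492.61 147.58 -12.87]
   [[0.8, 0.4], [-0.7, -0.7]]
   [[-0.4, 0.9]]
   [[-0.9, -1.8], [-2.0, -1.1], [-1.5, -0.9], [-1.1, -0.3]]
   [[-1.4, -0.5], [-0.9, 0.4], [-0.5, 1.5], [-1.8, 1.0]]
[492.48 147.6  -12.49]
   [[1.1, 0.0], [-0.4, -0.6]]
   [[-0.2, 1.0]]
[ 502.83 -140.77   -6.76]
   [[-0.1, -1.1], [0.0, -0.7], [1.4, 2.0], [-0.6, 0.2]]
   [[-0.1, 0.2], [-0.3, 0.2]]
   [[-1.7, -0.4], [-1.5, -1.0], [-1.9, 0.1], [-1.4, 0.3]]
[ 502.84 -140.43   -6.59]
   [[-0.1, -1.1], [0.1, -0.8], [1.7, 1.9], [-0.3, 0.3]]
   [[-0.0, 0.2], [-0.3, 0.1]]
[ 503.35 -140.72   -6.46]
   [[-0.2, -0.7], [-0.1, -0.5], [1.7, 2.1], [-0.3, 0.6]]
[[  4. 201.]
 [123. 184.]
 [ 11. 225.]
 [128. 209.]]
carttop [[581.  74.]
 [596. 256.]
 [572.  99.]
 [570.  92.]]
```

```bash
python3 - <<'E'
from fit import *
st=env.state(); M=R.from_euler('xyz',st['ee_rot'],degrees=True).as_matrix()
tips=st['ee_pos']+np.array([[0,0,-52],[0,0,52],[0,0,0],[0,-79,-89],[0,-79,89]])@M.T
for n,c in (('scene',S),('top',T)):
    im=env.grab_frame(n)[:,:,::-1].copy(); p=proj(c,tips); q=p.mean(0).astype(int); print(n,p.round(1).tolist())
    x0,y0=q[0]-60,q[1]-50
    z=cv2.resize(im[y0:y0+100,x0:x0+120],(720,600),interpolation=cv2.INTER_CUBIC)
    for a in p: cv2.circle(z,tuple(((a-[x0,y0]+.5)*6).astype(int)),3,(0,0,255),-1)
    cv2.imwrite(f'pics/{n}_cal.png',z)
E
```

```text
scene [[236.5, 166.0], [225.3, 147.6], [230.7, 156.6], [241.1, 151.2], [221.3, 120.4]]
top [[247.6, 205.4], [213.4, 196.2], [230.5, 200.8], [260.7, 207.4], [197.9, 190.5]]
```

View pics/scene_cal.png

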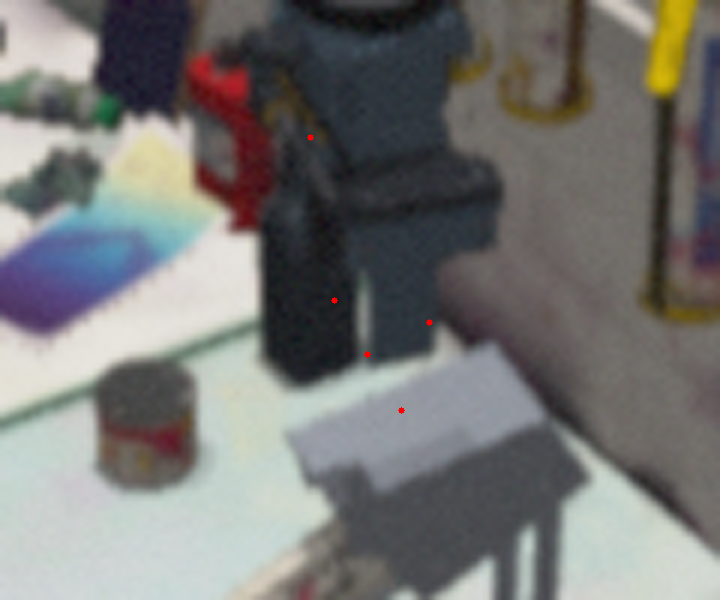

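View pics/top_cal.png

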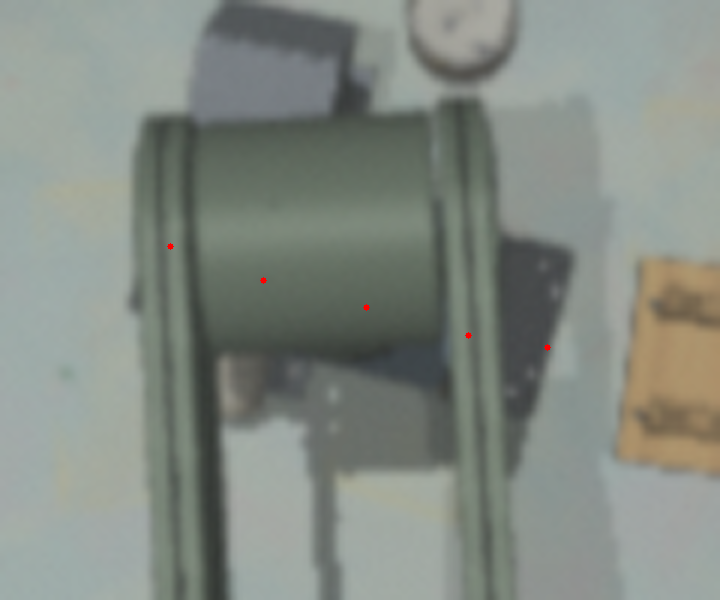

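```bash
cat >> h.py <<'E'
RACK=(492.6,147.0,np.radians(-12.6))
def tgt(d,h,y=0,pitch=-30,rack=RACK):
    return place(rack,[dh(d,y,h)])[0], R.from_euler('xyz',[-90,pitch,np.degrees(rack[2])],degrees=True)
def delta(P,Q,st=None):
    st=st or env.state(); M=R.from_euler('xyz',st['ee_rot'],degrees=True)
    print('target',P.round(1),'shift now',M.inv().apply(P-st['ee_pos']).round(1),'shift after turn',Q.inv().apply(P-st['ee_pos']).round(1),'turn',np.degrees((M.inv()*Q).as_rotvec()).round(2))
E
python3 - <<'E'
from h import *
delta(*tgt(45,103)); delta(*tgt(40,8))
E
```

```text
target [480.4 149.7 161.7] shift now [-62.8 170.1  86.5] shift after turn [-137.9  116.2   88.7] turn [  0.48  -1.9  -30.47]
target [522.5 140.3  76.9] shift now [-19.  254.5  87.9] shift after turn [-142.9  211.2   88.7] turn [  0.48  -1.9  -30.47]
```

```bash
python3 -m handwheel '[[1,[-8,0,14.8],[0.08,-0.3,-5.08]],[1,[-8,0,14.8],[0.08,-0.3,-5.08]],[1,[-8,0,14.8],[0.08,-0.3,-5.08]],[1,[-8,0,14.8],[0.08,-0.3,-5.08]],[1,[-8,0,14.8],[0.08,-0.3,-5.08]],[1,[-8,0,14.8],[0.08,-0.3,-5.08]],[1,[-25,20,0],[0,0,0]],[1,[-25,20,0],[0,0,0]],[1,[-25,20,0],[0,0,0]],[1,[-15,15,0],[0,0,0]]]'
python3 -m handwheel '[[1,[0,10,0],[0,0,0]],[1,[0,5,0],[0,0,0]],[1,[0,0,0],[0,0,0]],[1,[0,0,0],[0,0,0]],[1,[0,0,0],[0,0,0]],[1,[0,0,0],[0,0,0]],[1,[0,0,0],[0,0,0]],[1,[0,0,0],[0,0,0]],[1,[0,0,0],[0,0,0]],[1,[0,0,0],[0,0,0]]]'
python3 - <<'E'
from h import *
st=env.state(); im=env.grab_frame('wrist'); cv2.imwrite('pics/w3.png',im[:,:,::-1])
np.save('w3.npy',wristinfo(st)['camera_from_world'])
im=env.grab_frame('scene'); cv2.imwrite('pics/s3.png',cv2.resize(im[90:250,160:320,::-1],(600,600)))
delta(*tgt(45,103)); delta(*tgt(45,8)); print(st['qpos'])
E
```

```text
time_s: 5.48
ee_pos: [455.0, 155.5, 208.4]
ee_rot: [-90.1, -29.8, -12.6]
force: [0.0, -0.4, -0.0]
gripper_width: 91.5
time_s: 6.32
ee_pos: [465.2, 154.3, 198.3]
ee_rot: [-90.0, -30.0, -12.7]
force: [-0.3, 0.9, -0.1]
gripper_width: 91.5
target [480.4 149.7 161.7] shift now [-4.5 39.5 -1.1] shift after turn [-4.5 39.5 -1.2] turn [ 0.04 -0.09 -0.01]
target [526.7 139.4  79.4] shift now [ -4.5 134.5  -1.1] shift after turn [ -4.5 134.5  -1.2] turn [ 0.04 -0.09 -0.01]
[ 32.17140166  -0.94857137 118.93170525 -30.49620485  43.99132113
 -26.25850479]
```

View pics/w3.png

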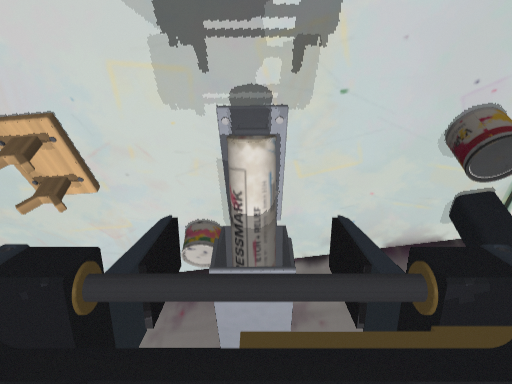

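View pics/s3.png

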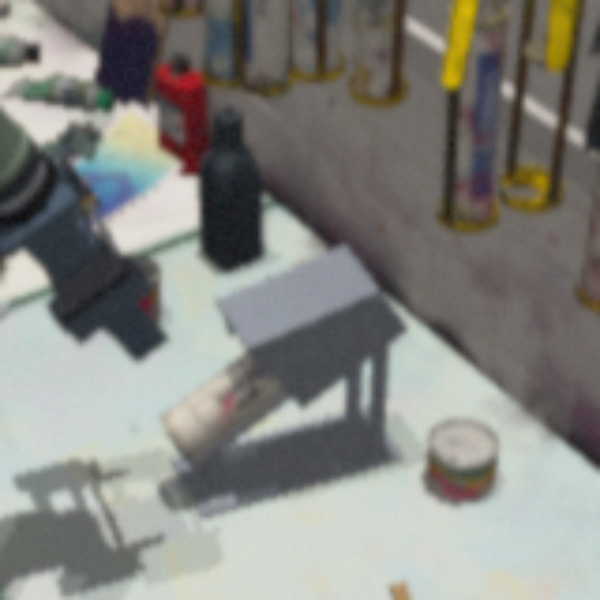

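The barrel shows from (229..275, 140) to the hood edge at row 270, so it is centred between the fingers at column 254 and parallel to the image's vertical. I'll refit the along-lane position from this view.

```bash
python3 - <<'E'
from fit import *
W3=wi('w3.npy')
im=cv2.imread('pics/w3.png'); cv2.imwrite('pics/w3z.png',cv2.resize(im[90:290,180:330],(600,800)[:1]+(800,),interpolation=cv2.INTER_CUBIC)[:600*0+800]) if 0 else cv2.imwrite('pics/w3z.png',cv2.resize(im[95:285,190:320],(410,600),interpolation=cv2.INTER_CUBIC))
for d,y,h,n in [(112,39,101,'mouthL'),(112,-39,101,'mouthR'),(3,0,53,'front top'),(3,25.5,26.5,'frL'),(3,-25.5,26.5,'frR'),(-2.5,18,24,'lipL'),(110,25.5,26.5,'sideL'),(110,-25.5,26.5,'sideR')]:
    p=proj(W3,place(RACK,[dh(d,y,h)]))[0]; print(n,p.round(1),((p-[190,95])*3.157).round())
E
```

```text
mouthL [296.3 271.3] [336. 557.]
mouthR [207.9 271.3] [ 56. 557.]
front top [252.2 140.3] [196. 143.]
frL [277.6 137.2] [277. 133.]
frR [227.2 137.2] [118. 133.]
lipL [270.1 131.4] [253. 115.]
sideL [275.6 234.5] [270. 440.]
sideR [229.7 234.5] [125. 440.]
```

View pics/w3z.png

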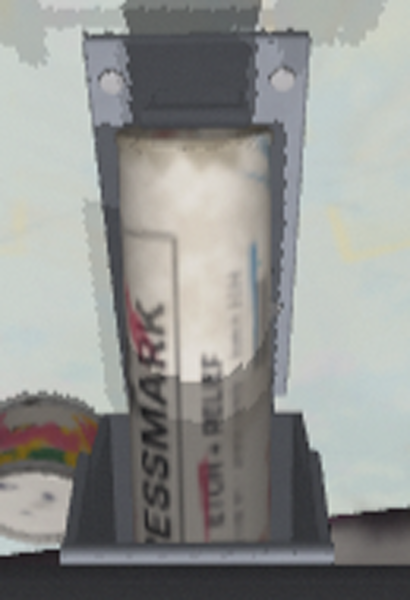

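```bash
python3 -m handwheel '[[1,[-2,20,-0.5],[0,0,0]],[1,[-2,25,-0.5],[0,0,0]],[1,[-2,25,0],[0,0,0]],[1,[0,20,0],[0,0,0]],[1,[0,15,0],[0,0,0]],[1,[0,12,0],[0,0,0]],[1,[0,8,0],[0,0,0]],[1,[0,5,0],[0,0,0]],[1,[0,3,0],[0,0,0]],[1,[0,0,0],[0,0,0]]]'
python3 - <<'E'
from h import *
st=env.state(); im=env.grab_frame('wrist'); cv2.imwrite('pics/w4.png',im[:,:,::-1])
im=env.grab_frame('scene'); cv2.imwrite('pics/s4.png',cv2.resize(im[110:250,180:320,::-1],(600,600)))
delta(*tgt(43,8)); print(st['force'],st['qpos'])
E
```

```text
time_s: 7.25
ee_pos: [524.8, 139.9, 79.8]
ee_rot: [-90.0, -30.0, -12.7]
force: [-0.2, 0.1, 0.6]
gripper_width: 91.5
target [525.  139.7  78.4] shift now [-0.8  1.9 -0.3] shift after turn [-0.8  1.9 -0.3] turn [ 0.01 -0.1   0.02]
[-0.20505458  0.05728171  0.58944211] [ 25.72094113  12.26663371 124.90250272 -45.80860324  25.6618743
 -12.66694979]
```

View pics/w4.png

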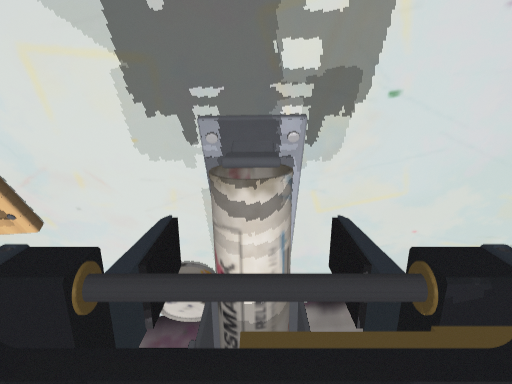

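View pics/s4.png

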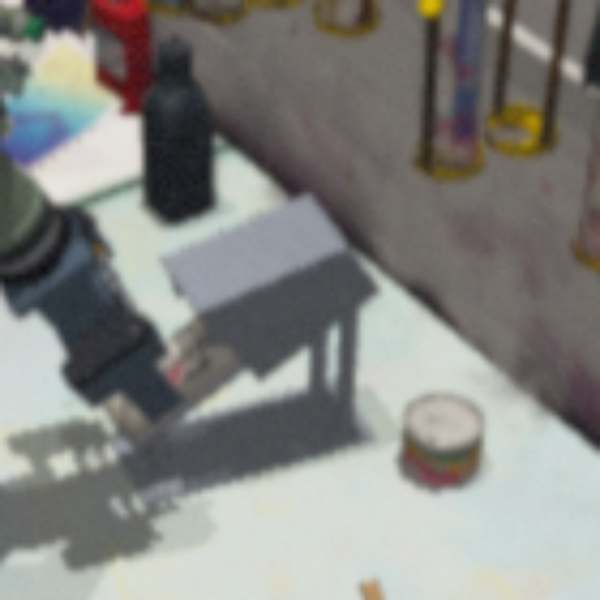

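The barrel lies between the fingers, centred at column 252, and its front end shows at row 170. Closing now.

```bash
python3 -m handwheel '[[0.7,[0,0,0],[0,0,0]],[0.65,[0,0,0],[0,0,0]],[0.6,[0,0,0],[0,0,0]],[0.55,[0,0,0],[0,0,0]],[0.4,[0,0,0],[0,0,0]],[0.3,[0,0,0],[0,0,0]],[0.3,[0,0,0],[0,0,0]],[0.3,[0,0,0],[0,0,0]],[0.3,[0,0,0],[0,0,0]],[0.3,[0,0,0],[0,0,0]]]' 60
python3 - <<'E'
from h import *
st=env.state(); im=env.grab_frame('wrist'); cv2.imwrite('pics/w5.png',im[:,:,::-1])
delta(*tgt(43,8)); print(st['force'],st['torque'])
E
```

```text
time_s: 8.18
ee_pos: [524.2, 138.4, 79.9]
ee_rot: [-90.2, -30.0, -12.7]
force: [-2.4, -6.0, 3.5]
gripper_width: 40.6
target [525.  139.7  78.4] shift now [-0.2  1.6  1.6] shift after turn [-0.2  1.6  1.6] turn [ 0.23 -0.06 -0.04]
[-2.35757525 -5.97818549  3.49095883] [-0.9762543   0.21923219 -0.38872267]
```

View pics/w5.png

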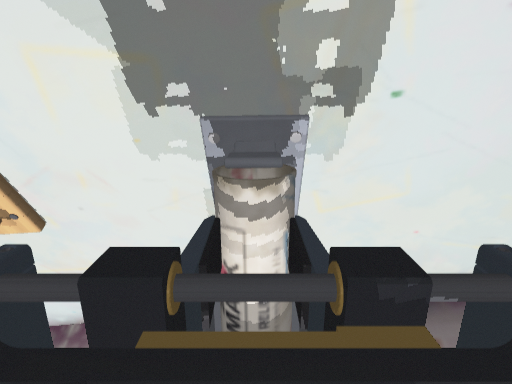

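The gripper reads 40.6 mm on a 51 mm barrel, so I'll check whether it is stable and where the fingers sit before lifting.

```bash
python3 -m handwheel '[[0.3,[0,0,0],[0,0,0]],[0.3,[0,0,0],[0,0,0]],[0.3,[0,0,0],[0,0,0]],[0.3,[0,0,0],[0,0,0]],[0.3,[0,0,0],[0,0,0]],[0.3,[0,0,0],[0,0,0]],[0.3,[0,0,0],[0,0,0]],[0.3,[0,0,0],[0,0,0]],[0.3,[0,0,0],[0,0,0]],[0.3,[0,0,0],[0,0,0]]]'
python3 - <<'E'
from h import *
st=env.state(); print(st['gripper_width'],st['force'],st['torque'])
im=env.grab_frame('scene'); cv2.imwrite('pics/s5.png',cv2.resize(im[150:230,190:290,::-1],(750,600),interpolation=cv2.INTER_CUBIC))
E
```

```text
time_s: 9.07
ee_pos: [524.2, 138.4, 79.9]
ee_rot: [-90.2, -30.0, -12.7]
force: [-1.7, -5.6, 4.1]
gripper_width: 40.8
40.82218238331767 [-1.69694207 -5.57894058  4.05636558] [-1.00699191  0.30405223 -0.34986238]
```

View pics/s5.png

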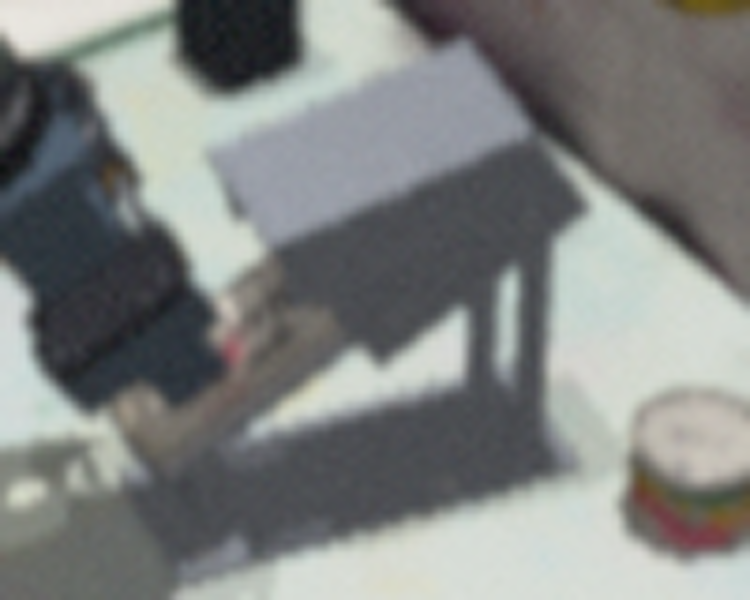

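```bash
python3 - <<'E'
from fit import *
st=env.state(); M=R.from_euler('xyz',st['ee_rot'],degrees=True)
im=cv2.imread('pics/s5.png')
def dot(P,c):
    p=(proj(S,P)[0]-[190,150]+.5)*7.5; cv2.circle(im,tuple(p.astype(int)),4,c,-1); 
for x in (-16,16):
  for y in (0,-19,-60): dot(st['ee_pos']+M.apply([x,y,-30]),(0,0,255))
for d in (0,60,110):
  dot(place(RACK,[dh(d,-25.5,26.5)])[0],(0,255,0))
  dot(place(RACK,[dh(d,0,1)])[0],(255,0,0)); dot(place(RACK,[dh(d,0,52)])[0],(255,255,0))
for q in [(112,39,101),(112,-39,101),(236,-39,61),(236,39,61)]: dot(place(RACK,[dh(*q)])[0],(0,255,255))
dot(place(RACK,[dh(-2.5,18,24)])[0],(255,0,255));dot(place(RACK,[dh(-2.5,-18,24)])[0],(255,0,255))
cv2.imwrite('pics/s5d.png',im)
E
```

```text
(no output)
```

View pics/s5d.png

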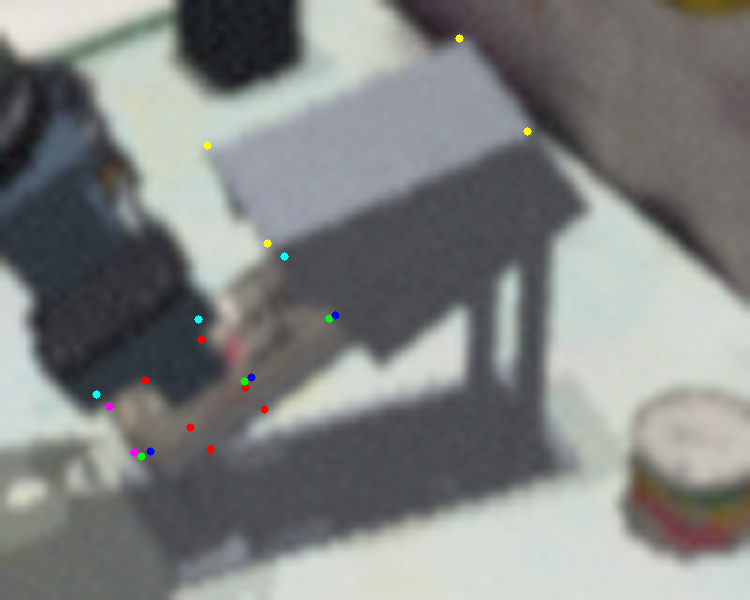

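The overlay explains it. With the jaws at this opening, the real fingertips end about 17 mm short of the nominal TCP, so the pads pinch above the axis. I'll open, go 18 mm deeper and close again.

```bash
python3 -m handwheel '[[0.8,[0,0,0],[0,0,0]],[0.9,[0,0,0],[0,0,0]],[0.9,[0,0,0],[0,0,0]],[0.9,[0,0,0],[0,0,0]],[0.9,[0,5,0],[0,0,0]],[0.9,[0,5,0],[0,0,0]],[0.9,[0,4,0],[0,0,0]],[0.9,[0,3,0],[0,0,0]],[0.9,[0,1,0],[0,0,0]],[0.9,[0,0,0],[0,0,0]]]'
python3 -m handwheel '[[0.75,[0,0,0],[0,0,0]],[0.65,[0,0,0],[0,0,0]],[0.6,[0,0,0],[0,0,0]],[0.55,[0,0,0],[0,0,0]],[0.4,[0,0,0],[0,0,0]],[0.3,[0,0,0],[0,0,0]],[0.3,[0,0,0],[0,0,0]],[0.3,[0,0,0],[0,0,0]],[0.3,[0,0,0],[0,0,0]],[0.3,[0,0,0],[0,0,0]]]'
python3 - <<'E'
from h import *
st=env.state(); print(st['gripper_width'],st['force'],st['torque'])
im=env.grab_frame('scene'); cv2.imwrite('pics/s6.png',cv2.resize(im[150:230,190:290,::-1],(750,600),interpolation=cv2.INTER_CUBIC))
E
```

```text
time_s: 9.95
ee_pos: [533.4, 137.8, 63.7]
ee_rot: [-90.0, -29.9, -12.7]
force: [-0.2, -0.6, 0.2]
gripper_width: 82.0
time_s: 10.78
ee_pos: [533.1, 136.7, 64.5]
ee_rot: [-90.2, -30.0, -12.6]
force: [-1.5, -5.8, 4.1]
gripper_width: 49.2
49.17183849585044 [-1.48387657 -5.81150431  4.12414424] [-1.10388395  0.18749294 -0.16142595]
```

View pics/s6.png

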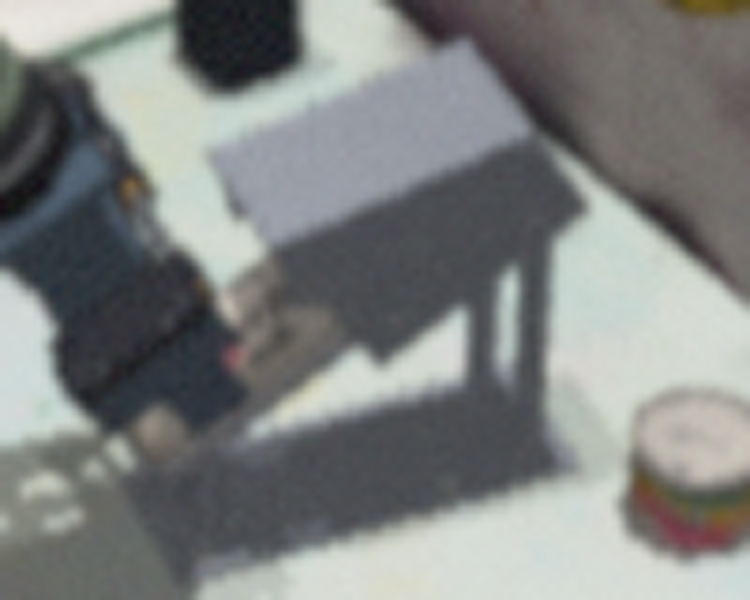

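```bash
python3 -m handwheel '[[0.75,[0,0,0],[0,0,0]],[0.75,[0,0,0],[0,0,0]],[0.75,[0,3,0],[0,0,0]],[0.75,[0,3,0],[0,0,0]],[0.75,[0,2,0],[0,0,0]],[0.6,[0,0,0],[0,0,0]],[0.3,[0,0,0],[0,0,0]],[0.3,[0,0,0],[0,0,0]],[0.3,[0,0,0],[0,0,0]],[0.3,[0,0,0],[0,0,0]]]'
```

```text
time_s: 11.67
ee_pos: [536.9, 135.9, 57.3]
ee_rot: [-90.2, -30.0, -12.6]
force: [0.4, -4.4, 1.5]
gripper_width: 49.2
```

```bash
python3 -m handwheel '[[0.3,[-0.1,-1.6,0],[0,0,0.5]],[0.3,[-0.3,-3.4,0],[0,0,1.1]],[0.3,[-0.3,-3.4,0],[0,0,1.1]],[0.3,[-0.3,-3.4,0],[0,0,1.1]],[0.3,[-0.3,-3.4,0],[0,0,1.1]],[0.3,[-0.3,-3.4,0],[0,0,1.1]],[0.3,[-0.3,-3.4,0],[0,0,1.1]],[0.3,[-0.3,-3.4,0],[0,0,1.1]],[0.3,[-0.3,-3.4,0],[0,0,1.1]],[0.3,[-0.3,-3.4,0],[0,0,1.1]]]'
python3 - <<'E'
from h import *
st=env.state(); print(st['gripper_width'],st['force'],st['torque'],st['qpos'])
im=env.grab_frame('scene'); cv2.imwrite('pics/s7.png',cv2.resize(im[150:230,190:290,::-1],(750,600),interpolation=cv2.INTER_CUBIC))
im=env.grab_frame('wrist'); cv2.imwrite('pics/w7.png',im[:,:,::-1])
E
```

```text
time_s: 12.5
ee_pos: [520.4, 140.8, 84.5]
ee_rot: [-90.0, -19.4, -12.7]
force: [0.4, -0.7, -3.7]
gripper_width: 49.0
48.97486160104534 [ 0.37735955 -0.74878685 -3.67646064] [ 0.06787151  0.60853357 -0.0372471 ] [ 21.08931238  13.01209623 117.20032321 -18.82570824  34.91876196
 -42.08762545]
```

View pics/s7.png

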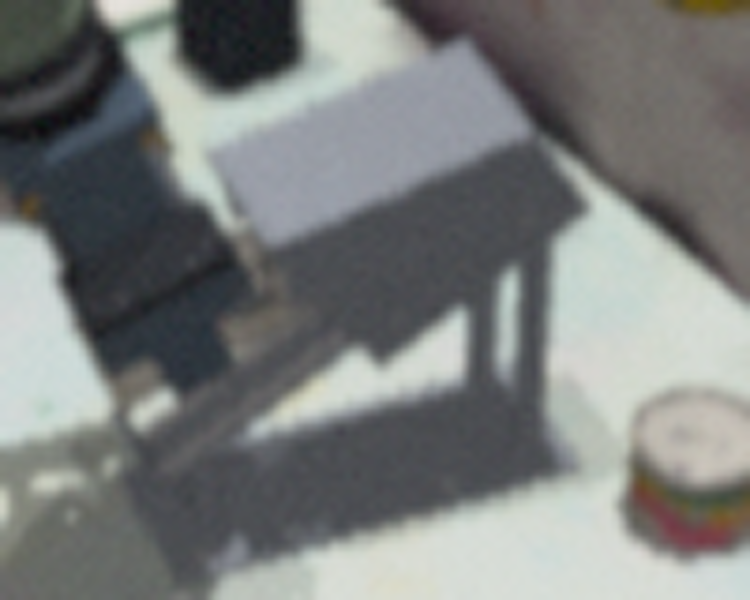

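View pics/w7.png

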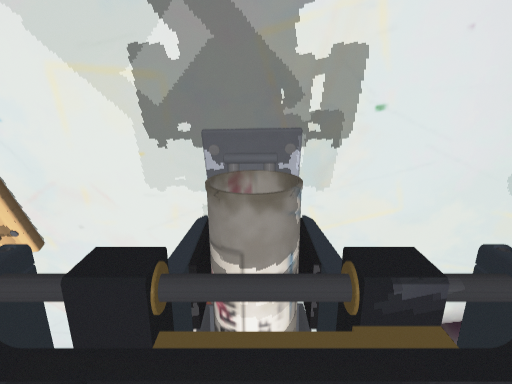

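The front end is over the lip: there is a bright gap between barrel and lip at (155,410). The full weight (about 3.7 N) is in the gripper. Drawing it out along its axis.

```bash
python3 -m handwheel '[[0.3,[-3,0,0],[0,0,0]],[0.3,[-7,0,0],[0,0,0]],[0.3,[-10,0,0],[0,0,0]],[0.3,[-12,0,0],[0,0,0]],[0.3,[-12,0,0],[0,0,0]],[0.3,[-12,0,0],[0,0,0]],[0.3,[-12,0,0],[0,0,0]],[0.3,[-10,0,0],[0,0,0]],[0.3,[-7,0,0],[0,0,0]],[0.3,[-3,0,0],[0,0,0]]]'
python3 - <<'E'
from h import *
st=env.state(); print(st['gripper_width'],st['force'],st['torque'],st['qpos'])
im=env.grab_frame('scene'); cv2.imwrite('pics/s8.png',cv2.resize(im[150:230,180:280,::-1],(750,600),interpolation=cv2.INTER_CUBIC))
im=env.grab_frame('wrist'); cv2.imwrite('pics/w8.png',im[:,:,::-1])
E
```

```text
time_s: 13.43
ee_pos: [438.3, 158.6, 54.8]
ee_rot: [-90.1, -19.5, -12.6]
force: [0.6, -0.5, -4.9]
gripper_width: 49.0
49.00314825289101 [ 0.60757414 -0.51476021 -4.94948563] [ 0.12527201  0.70359331 -0.02315007] [ 28.36032456  10.30168408 127.08948618 -25.83698468  30.26498988
 -27.97832204]
```

View pics/s8.png

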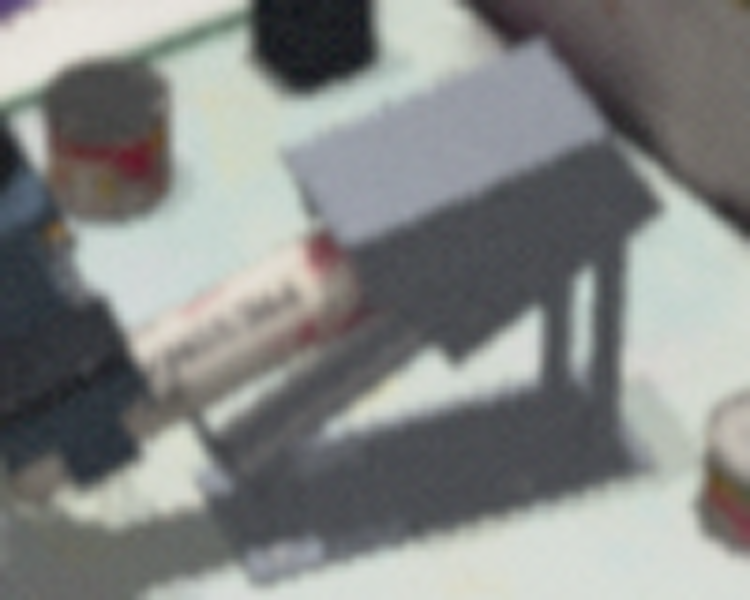

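```bash
python3 -m handwheel '[[0.3,[-3,0,0],[0,0,0]],[0.3,[-7,-0.5,0],[0,0,0]],[0.3,[-10,-1,0],[0,0,0]],[0.3,[-12,-1,0],[0,0,0]],[0.3,[-12,-1,0],[0,0,0]],[0.3,[-12,-1,0],[0,0,0]],[0.3,[-12,-1,0],[0,0,0]],[0.3,[-10,-1,0],[0,0,0]],[0.3,[-7,0,0],[0,0,0]],[0.3,[-3,0,0],[0,0,0]]]'
python3 - <<'E'
from h import *
st=env.state(); print(st['gripper_width'],st['force'],st['torque'],st['qpos'])
im=env.grab_frame('scene'); cv2.imwrite('pics/s9.png',cv2.resize(im[150:230,180:280,::-1],(750,600),interpolation=cv2.INTER_CUBIC))
E
```

```text
time_s: 14.37
ee_pos: [356.6, 177.6, 32.1]
ee_rot: [-90.0, -19.6, -12.7]
force: [-0.3, -0.7, -3.5]
gripper_width: 49.2
49.24541592735818 [-0.28410358 -0.66425697 -3.54991474] [ 0.1982732   0.65177993 -0.02925087] [ 38.60514042   8.28665703 135.21004838 -33.66142705  28.10510391
  -9.95969552]
```

View pics/s9.png

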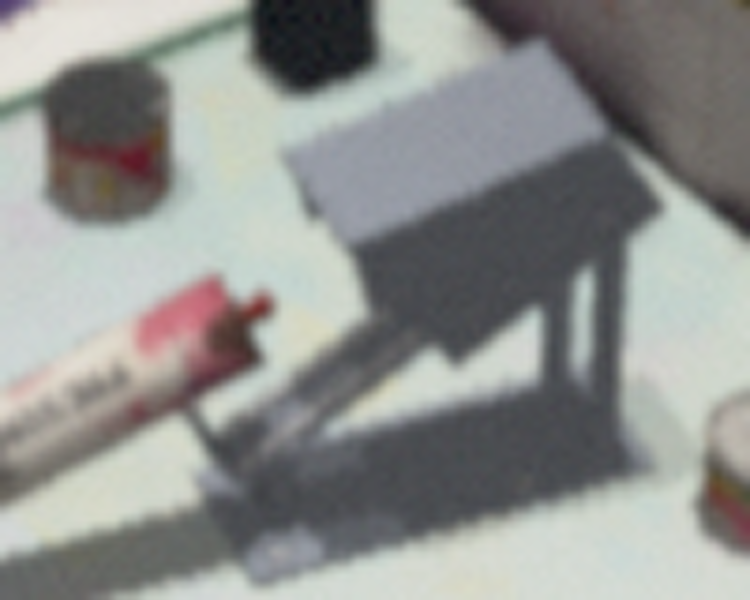

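The cartridge and nozzle are now fully clear of the hood and undisturbed. Lifting.

```bash
python3 -m handwheel '[[0.3,[1,-5,0],[0,0,0]],[0.3,[3,-10,0],[0,0,0]],[0.3,[4,-13,0],[0,0,0]],[0.3,[4,-13,0],[0,0,0]],[0.3,[4,-13,0],[0,0,0]],[0.3,[4,-13,0],[0,0,0]],[0.3,[4,-13,0],[0,0,0]],[0.3,[4,-13,0],[0,0,0]],[0.3,[3,-10,0],[0,0,0]],[0.3,[1,-5,0],[0,0,0]]]'
python3 - <<'E'
from h import *
st=env.state(); print(st['gripper_width'],st['force'],st['qpos'])
im=env.grab_frame('scene'); cv2.imwrite('pics/s10.png',im[:,:,::-1])
STAND=(502.8,-141,np.radians(-6.6))
Q=R.from_euler('xyz',[-90,0,-6.6],degrees=True)
for z in (120,):
    P=place(STAND,[[-72,0,0]])[0]; P[2]=z; delta(P,Q)
E
```

```text
time_s: 15.25
ee_pos: [352.6, 179.5, 146.9]
ee_rot: [-89.8, -19.7, -12.8]
force: [0.4, 0.8, -4.1]
gripper_width: 48.8
48.78307565556441 [ 0.44695613  0.79142925 -4.05841258] [ 39.34243556  -3.01729826 124.79195954 -20.93011046  47.62748357
 -25.13016783]
target [ 431.3 -132.7  120. ] shift now [ 128.2   73.6 -287.4] shift after turn [ 114.    27.1 -301.2] turn [ 0.85 -6.11 19.71]
```

View pics/s10.png

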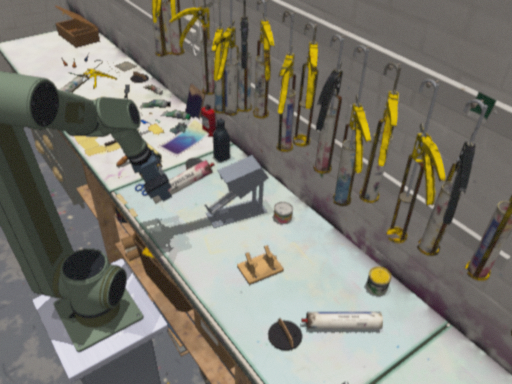

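```bash
python3 -m handwheel '[[0.3,[0,0,-10],[0,0,0]],[0.3,[0,0,-20],[0,0,0]],[0.3,[0,0,-30],[0,0,0]],[0.3,[0,0,-30],[0,0,0]],[0.3,[0,0,-30],[0,0,0]],[0.3,[0,0,-30],[0,0,0]],[0.3,[0,0,-30],[0,0,4.9]],[0.3,[0,0,-25],[0,0,4.9]],[0.3,[0,0,-20],[0,0,4.9]],[0.3,[0,0,-10],[0,0,4.9]]]'
python3 - <<'E'
from h import *
st=env.state(); print(st['gripper_width'],st['force'],st['qpos'])
STAND=(502.8,-141,np.radians(-6.6))
Q=R.from_euler('xyz',[-90,0,-6.6],degrees=True)
P=place(STAND,[[-70,0,0]])[0]; P[2]=100; delta(P,Q)
E
```

```text
time_s: 16.13
ee_pos: [299.8, -44.7, 144.5]
ee_rot: [-90.3, -1.2, -13.0]
force: [0.6, 0.2, -3.6]
gripper_width: 49.3
49.29835837340554 [ 0.61072316  0.24699922 -3.62988231] [-10.24899395  -5.79450035 124.10553898  -0.38582475  60.50783607
 -87.07953522]
target [ 433.3 -133.   100. ] shift now [148.9  47.9 -55.8] shift after turn [142.8  44.5 -72.3] turn [ 0.35 -6.38  1.18]
```

```bash
python3 -m handwheel '[[0.3,[5,0,-5],[0.1,-2.1,0.4]],[0.3,[10,0,-8],[0.1,-2.1,0.4]],[0.3,[18,0,-10],[0.1,-2.2,0.4]],[0.3,[22,0,-11],[0,0,0]],[0.3,[22,0,-11],[0,0,0]],[0.3,[22,0,-10],[0,0,0]],[0.3,[20,5,-8],[0,0,0]],[0.3,[13,8,-5],[0,0,0]],[0.3,[8,8,-3],[0,0,0]],[0.3,[3,4,-1],[0,0,0]]]'
python3 -m handwheel '[[0.3,[0,0,0],[0,0,0]],[0.3,[0,0,0],[0,0,0]],[0.3,[0,0,0],[0,0,0]],[0.3,[0,0,0],[0,0,0]],[0.3,[0,0,0],[0,0,0]],[0.3,[0,0,0],[0,0,0]],[0.3,[0,0,0],[0,0,0]],[0.3,[0,0,0],[0,0,0]],[0.3,[0,0,0],[0,0,0]],[0.3,[0,0,0],[0,0,0]]]'
python3 - <<'E'
from h import *
st=env.state(); print(st['gripper_width'],st['force'],st['qpos'])
STAND=(502.8,-141,np.radians(-6.6))
Q=R.from_euler('xyz',[-90,0,-6.6],degrees=True)
P=place(STAND,[[-70,0,0]])[0]; P[2]=100; delta(P,Q)
for n,(a,b,c,d) in {'scene':(190,300,200,340),'top':(150,250,230,340)}.items():
    im=env.grab_frame(n); cv2.imwrite(f'pics/{n}11.png',cv2.resize(im[a:b,c:d,::-1],None,fx=5,fy=5,interpolation=cv2.INTER_CUBIC))
im=env.grab_frame('wrist'); cv2.imwrite('pics/w11.png',im[:,:,::-1])
E
```

```text
time_s: 16.97
ee_pos: [433.5, -132.1, 118.8]
ee_rot: [-90.0, -0.0, -6.4]
force: [0.3, 0.3, -3.6]
gripper_width: 49.1
time_s: 17.8
ee_pos: [434.3, -131.4, 120.8]
ee_rot: [-90.0, -0.2, -6.4]
force: [0.6, 0.7, -4.2]
gripper_width: 49.1
49.06073485479344 [ 0.62549433  0.73752119 -4.17987483] [-1.82924171e+01  1.05058158e+01  1.10560346e+02  6.65131758e-03
  5.87025068e+01 -1.01907379e+02]
target [ 433.3 -133.   100. ] shift now [-0.9 20.7 -1.6] shift after turn [-0.8 20.8 -1.7] turn [0.04 0.21 0.23]
```

View pics/scene11.png

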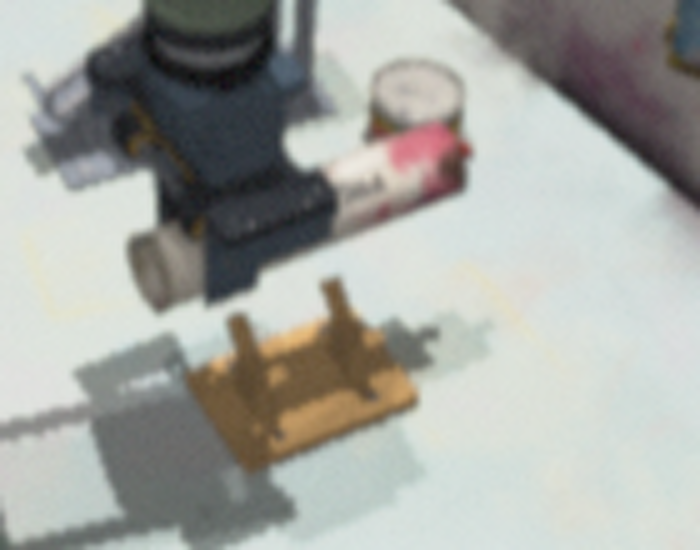

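View pics/top11.png

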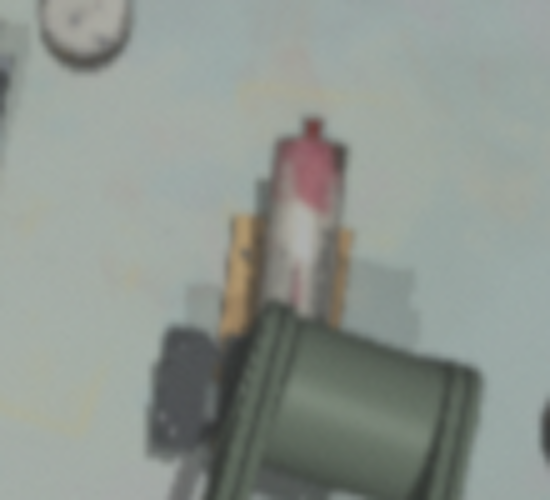

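View pics/w11.png

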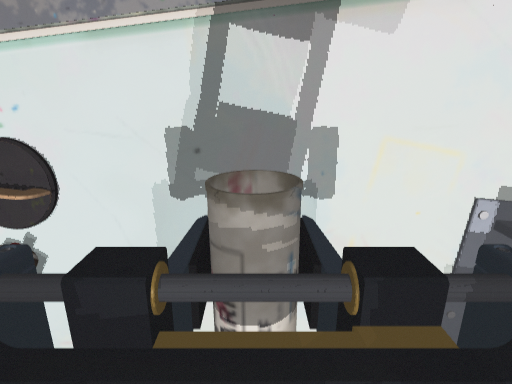

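```bash
python3 - <<'E'
from fit import *
def ontoz(c,u,z):
    M=c['camera_from_world']; C=-M[:3,:3].T@M[:3,3]; r=M[:3,:3].T@np.array([(u[0]-c['cx'])/c['fx'],(u[1]-c['cy'])/c['fy'],1]); return C+r*(z-C[2])/r[2]
t=np.array([311,143])/5+[230,150]; s=np.array([455,158])/5+[200,190]; f=np.array([150,268])/5+[200,190]
from scipy.optimize import least_squares as ls
r=ls(lambda P:np.r_[proj(T,P)[0]-t,proj(S,P)[0]-s],[600,-150,160]); print('tail',r.x.round(1),r.fun.round(1))
for z in (155,162,170): print(z,'tail top',ontoz(T,t,z).round(1),'tail scene',ontoz(S,s,z).round(1),'front scene',ontoz(S,f,z).round(1))
# lateral axis in top: edge midpoints
for l,rr in (((275,150),(347,152)),((260,290),(333,290))):
    m=(np.array(l)+rr)/2/5+[230,150]; print('axis top',ontoz(T,m,168).round(1))
# stand with top only and scene only
L=[[65,-45,14],[65,45,14],[-65,45,14],[-65,-45,14]]
st=fit([(T,[[65,-45,14],[65,45,14],[-65,45,14],[-65,-45,14]],zt([(693,333),(550,318),(527,518),(667,535)]),1.)],[501,-147,-.1])
E
```

```text
tail [ 609.8 -152.9  161.7] [ 0.5 -0.7 -0.8  0.1]
155 tail top [ 608.2 -152.   155. ] tail scene [ 617.1 -148.8  155. ] front scene [ 402.5 -118.4  155. ]
162 tail top [ 607.4 -151.2  162. ] tail scene [ 611.9 -154.2  162. ] front scene [ 398.8 -124.   162. ]
170 tail top [ 606.5 -150.3  170. ] tail scene [ 606.1 -160.4  170. ] front scene [ 394.5 -130.4  170. ]
axis top [ 601.3 -150.5  168. ]
axis top [ 507.1 -140.7  168. ]
[ 501.96 -146.93   -6.66]
   [[-0.1, -0.2], [0.1, -0.7], [-0.2, 0.3], [0.3, 0.5]]
```

Both fixed cameras put the barrel about 6.5 mm to the +y side of the stand's seat line. The axis is about 42 mm above the TCP and the middle is within about 3 mm of centre along the seat. I'll correct sideways and lower.

```bash
python3 -m handwheel '[[0.3,[0,5,-2],[0,0,0.2]],[0.3,[0,9,-2.5],[0,-0.2,0]],[0.3,[0,10,-2],[0,0,0]],[0.3,[0,10,0],[0,0,0]],[0.3,[0,10,0],[0,0,0]],[0.3,[0,9,0],[0,0,0]],[0.3,[0,7,0],[0,0,0]],[0.3,[0,4,0],[0,0,0]],[0.3,[0,2,0],[0,0,0]],[0.3,[0,0,0],[0,0,0]]]'
python3 - <<'E'
from h import *
st=env.state(); print(st['gripper_width'],st['force'],st['torque'])
for n,(a,b,c,d) in {'scene':(190,300,200,340),'top':(150,250,230,340)}.items():
    im=env.grab_frame(n); cv2.imwrite(f'pics/{n}12.png',cv2.resize(im[a:b,c:d,::-1],None,fx=5,fy=5,interpolation=cv2.INTER_CUBIC))
E
```

```text
time_s: 18.78
ee_pos: [433.5, -137.9, 54.3]
ee_rot: [-90.0, 0.0, -6.2]
force: [-0.4, -0.4, -4.4]
gripper_width: 49.2
49.18819092949221 [-0.40090758 -0.3818647  -4.43779067] [0.0175883 0.297821  0.0971899]
```

View pics/scene12.png

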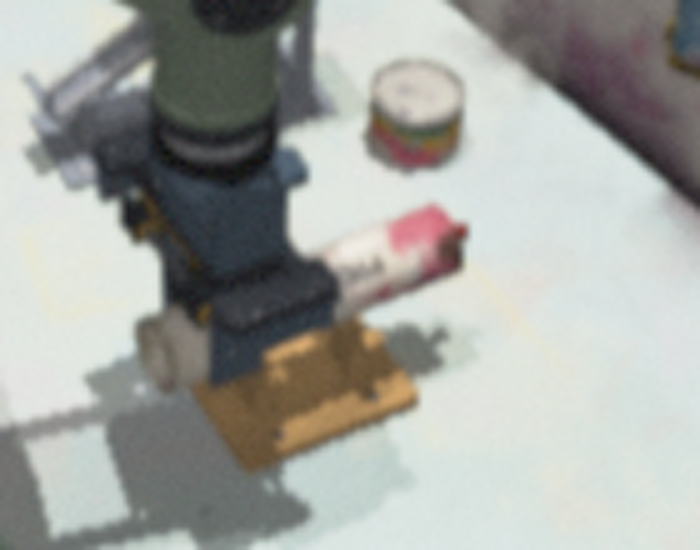

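View pics/top12.png

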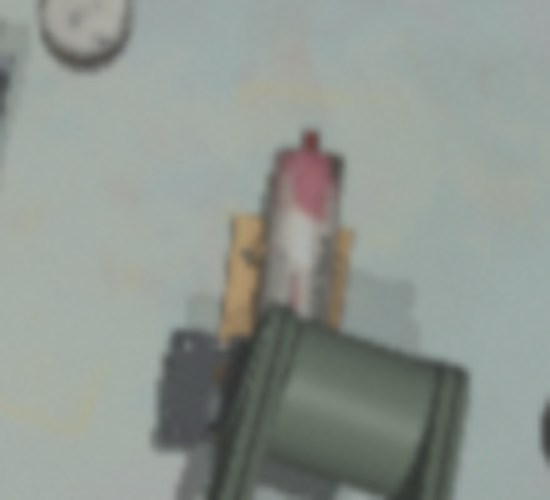

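The top view shows the barrel centre at column 300. The seat line should appear at about 301 at this height, so the two are aligned. Lowering gently.

```bash
python3 -m handwheel '[[0.3,[0,2,0],[0,0,0]],[0.3,[0,2,0],[0,0,0]],[0.3,[0,2,0],[0,0,0]],[0.3,[0,2,0],[0,0,0]],[0.3,[0,1.5,0],[0,0,0]],[0.3,[0,1,0],[0,0,0]],[0.3,[0,1,0],[0,0,0]],[0.3,[0,0.5,0],[0,0,0]],[0.3,[0,0,0],[0,0,0]],[0.3,[0,0,0],[0,0,0]]]'
python3 - <<'E'
from h import *
st=env.state(); print(st['gripper_width'],st['force'],st['torque'],st['ee_pos'])
im=env.grab_frame('scene'); cv2.imwrite('pics/s13.png',cv2.resize(im[190:300,200:340,::-1],None,fx=5,fy=5,interpolation=cv2.INTER_CUBIC))
E
```

```text
time_s: 19.72
ee_pos: [433.6, -137.9, 42.7]
ee_rot: [-90.0, -0.0, -6.2]
force: [0.0, -0.1, -3.7]
gripper_width: 49.1
49.07993699218102 [ 0.01127458 -0.13587846 -3.68503022] [ 0.02528532  0.24380164 -0.022124  ] [ 433.64221129 -137.93984404   42.74204775]
```

View pics/s13.png

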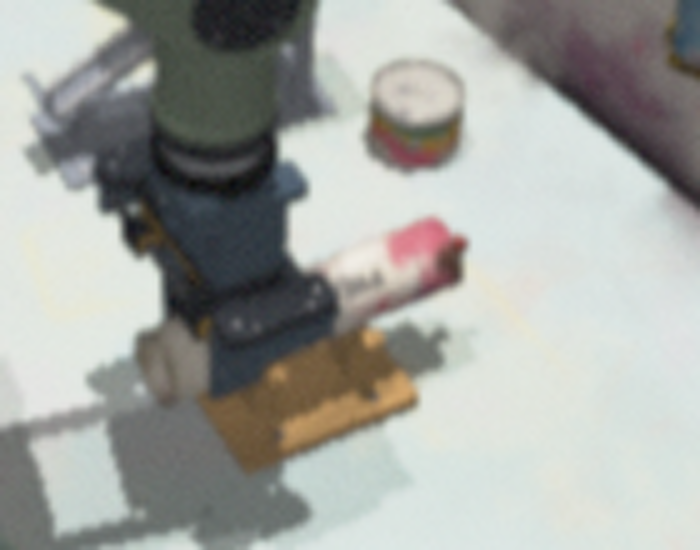

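Still no contact: the force equals the weight. I'll go on down in small steps.

```bash
python3 -m handwheel '[[0.3,[0,1,0],[0,0,0]],[0.3,[0,1,0],[0,0,0]],[0.3,[0,0.5,0],[0,0,0]],[0.3,[0,0.5,0],[0,0,0]],[0.3,[0,0.5,0],[0,0,0]],[0.3,[0,0.5,0],[0,0,0]],[0.3,[0,0,0],[0,0,0]],[0.3,[0,0,0],[0,0,0]],[0.3,[0,0,0],[0,0,0]],[0.3,[0,0,0],[0,0,0]]]'
```

```text
time_s: 20.6
ee_pos: [433.8, -138.1, 38.9]
ee_rot: [-90.1, -0.1, -6.2]
force: [-0.1, -1.4, -1.4]
gripper_width: 49.0
```

```bash
python3 -m handwheel '[[0.3,[0,0.5,0],[0,0,0]],[0.3,[0,0.5,0],[0,0,0]],[0.3,[0,0.5,-0.3],[0,0,0]],[0.3,[0,0.5,-0.3],[0,0,0]],[0.3,[0,0,0],[0,0,0]],[0.3,[0,0,0],[0,0,0]],[0.3,[0,0,0],[0,0,0]],[0.3,[0,0,0],[0,0,0]],[0.3,[0,0,0],[0,0,0]],[0.3,[0,0,0],[0,0,0]]]'
python3 - <<'E'
from h import *
st=env.state(); print(st['gripper_width'],st['force'],st['torque'],st['ee_pos'])
E
```

```text
time_s: 21.43
ee_pos: [433.9, -137.8, 38.1]
ee_rot: [-90.0, -0.1, -6.2]
force: [-3.9, 3.6, 10.1]
gripper_width: 49.3
49.30167480434462 [-3.90925214  3.56325428 10.11207278] [ 0.50073688  0.43789607 -0.17924442] [ 433.91498055 -137.84014467   38.06947429]
```

Seated, with about 14 N of support. I'll ease off, lower the grip force and open slowly.

```bash
python3 -m handwheel '[[0.45,[0,-0.4,0.3],[0,0,0]],[0.5,[0,0,0],[0,0,0]],[0.52,[0,0,0],[0,0,0]],[0.54,[0,0,0],[0,0,0]],[0.56,[0,0,0],[0,0,0]],[0.58,[0,0,0],[0,0,0]],[0.6,[0,0,0],[0,0,0]],[0.65,[0,0,0],[0,0,0]],[0.7,[0,0,0],[0,0,0]],[0.75,[0,0,0],[0,0,0]]]' 8
python3 - <<'E'
from h import *
st=env.state(); print(st['gripper_width'],st['force'],st['ee_pos'])
for n,(a,b,c,d) in {'scene':(190,300,200,340),'top':(150,250,230,340)}.items():
    im=env.grab_frame(n); cv2.imwrite(f'pics/{n}14.png',cv2.resize(im[a:b,c:d,::-1],None,fx=5,fy=5,interpolation=cv2.INTER_CUBIC))
im=env.grab_frame('wrist'); cv2.imwrite('pics/w14.png',im[:,:,::-1])
E
```

```text
time_s: 22.27
ee_pos: [433.6, -138.5, 37.1]
ee_rot: [-90.1, -0.0, -6.2]
force: [-0.2, -0.1, -0.1]
gripper_width: 66.7
66.68176104265795 [-0.18146915 -0.06862203 -0.09372606] [ 433.61857074 -138.54439265   37.05408017]
```

View pics/scene14.png

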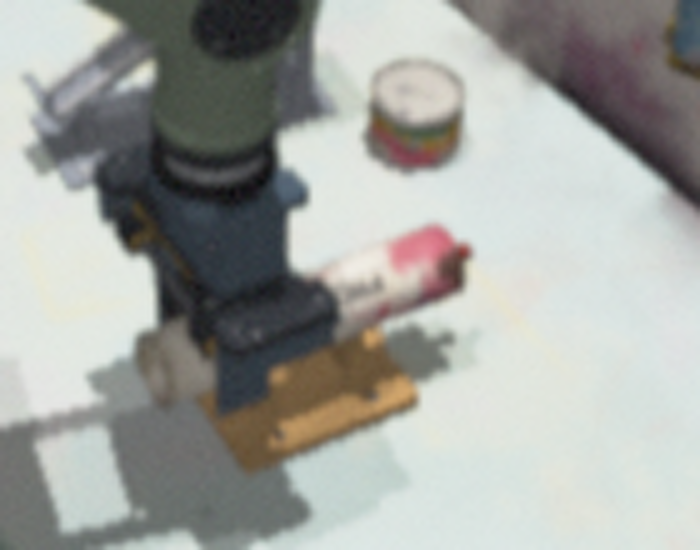

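View pics/w14.png

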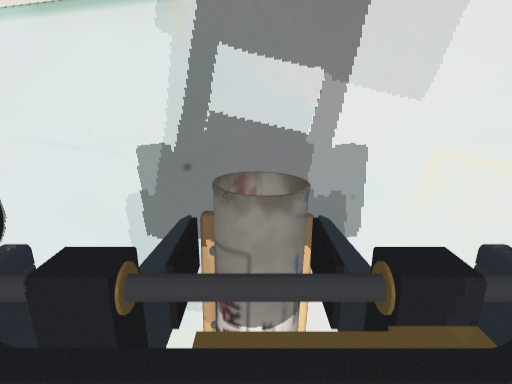

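Released: zero force, and the barrel sits on the stand, with the foot's edges showing evenly at columns 203 and 312. Opening wider and retreating straight up.

```bash
python3 -m handwheel '[[1,[0,0,0.5],[0,0,0]],[1,[0,0,1],[0,0,0]],[1,[0,0,1],[0,0,0]],[1,[0,0,0.5],[0,0,0]],[1,[0,0,0],[0,0,0]],[1,[0,-2,0],[0,0,0]],[1,[0,-4,0],[0,0,0]],[1,[0,-6,0],[0,0,0]],[1,[0,-10,0],[0,0,0]],[1,[0,-14,0],[0,0,0]]]'
python3 -m handwheel '[[1,[0,-20,0],[0,0,0]],[1,[0,-25,0],[0,0,0]],[1,[0,-30,0],[0,0,0]],[1,[0,-30,0],[0,0,0]],[1,[0,-30,0],[0,0,0]],[1,[-20,-20,0],[0,0,0]],[1,[-20,0,0],[0,0,0]],[1,[-20,0,0],[0,0,0]],[1,[-10,0,0],[0,0,0]],[1,[0,0,0],[0,0,0]]]'
python3 - <<'E'
from h import *
st=env.state(); print(st['gripper_width'],st['force'],st['ee_pos'])
for n,(a,b,c,d) in {'scene':(190,300,200,340),'top':(140,250,230,340)}.items():
    im=env.grab_frame(n); cv2.imwrite(f'pics/{n}15f.png',im[:,:,::-1]);cv2.imwrite(f'pics/{n}15.png',cv2.resize(im[a:b,c:d,::-1],None,fx=5,fy=5,interpolation=cv2.INTER_CUBIC))
im=env.grab_frame('wrist'); cv2.imwrite('pics/w15.png',im[:,:,::-1])
np.save('w15.npy',wristinfo(st)['camera_from_world'])
E
```

```text
time_s: 23.25
ee_pos: [433.3, -135.1, 73.4]
ee_rot: [-90.0, 0.1, -6.2]
force: [-0.1, -0.1, -0.3]
gripper_width: 91.5
time_s: 24.08
ee_pos: [362.5, -127.2, 228.7]
ee_rot: [-90.1, -0.1, -6.2]
force: [-0.6, -0.2, 0.4]
gripper_width: 91.2
91.23279225682779 [-0.57840062 -0.23553445  0.36251182] [ 362.53634239 -127.23314551  228.67846888]
```

View pics/scene15f.png

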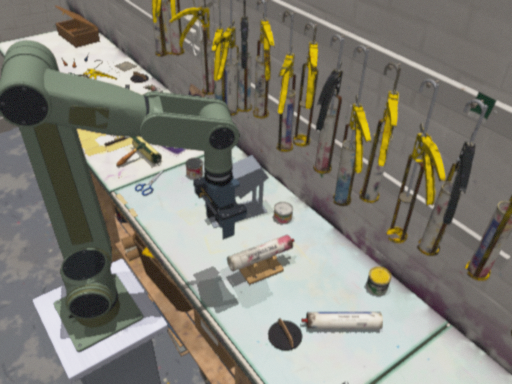

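View pics/scene15.png

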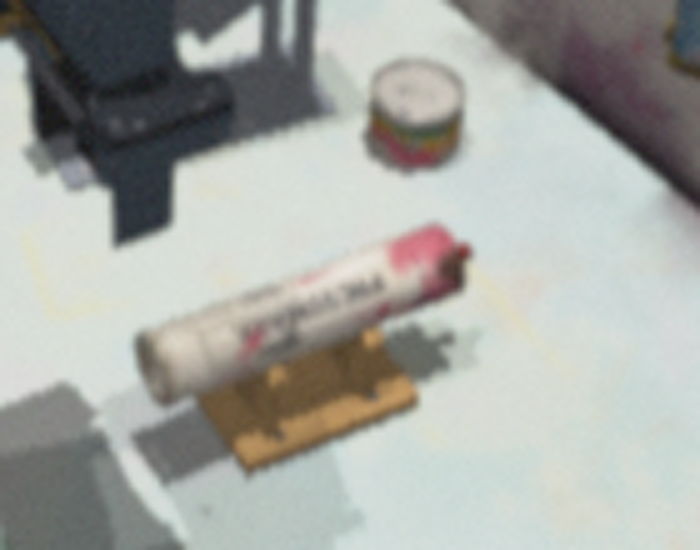

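View pics/w15.png

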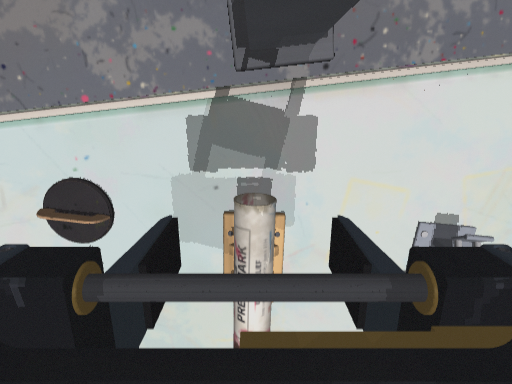

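View pics/top15.png

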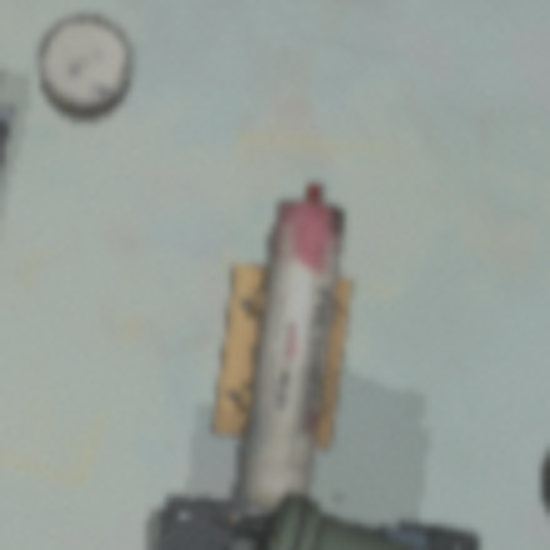

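```bash
python3 - <<'E'
from fit import *
def ontoz(c,u,z):
    M=c['camera_from_world']; C=-M[:3,:3].T@M[:3,3]; r=M[:3,:3].T@np.array([(u[0]-c['cx'])/c['fx'],(u[1]-c['cy'])/c['fy'],1]); return C+r*(z-C[2])/r[2]
t=np.array([311,203])/5+[230,140]; s=np.array([452,262])/5+[200,190]; f=np.array([155,369])/5+[200,190]
r=least_squares(lambda P:np.r_[proj(T,P)[0]-t,proj(S,P)[0]-s],[600,-150,80]); print('tail',r.x.round(1),r.fun.round(1))
print('scene z81 tail,front',ontoz(S,s,81).round(1),ontoz(S,f,81).round(1))
print('top axis',ontoz(T,np.array([(277+343)/2,225])/5+[230,140],85).round(1),ontoz(T,np.array([(247+317)/2,440])/5+[230,140],85).round(1))
a=cv2.imread('pics/scene0.png');b=cv2.imread('pics/scene15f.png')
for l in ['tin_mid','tin_left_mid','baren_mid']:
    for c in ('scene','top'): print(l,c,[(round(float(d['p']),2),np.round(d['location'],1).tolist()) for d in env.masks_of(c,l)[:1]])
print(env.state()['time_s'],env.state()['qvel'].max())
E
```

```text
tail [ 610.7 -161.7   74.5] [ 0.1 -0.2 -0.2  0. ]
scene z81 tail,front [ 606.9 -166.6   81. ] [ 395.8 -132.7   81. ]
top axis [ 593.1 -159.4   85. ] [ 439.  -139.3   85. ]
tin_mid scene [(0.86, [283.6, 213.6])]
tin_mid top [(0.74, [247.7, 152.7])]
tin_left_mid scene [(0.92, [193.6, 167.1])]
tin_left_mid top [(0.55, [138.6, 185.1])]
baren_mid scene [(0.85, [284.0, 334.0])]
baren_mid top [(0.9, [351.3, 236.0])]
24.5333 0.24079325230766613
```

```bash
python3 -c "
from workcell import env
print(env.job_done())"
```

```text
the job is handed in; nothing more can be done
None
```

The cartridge is out of the rack and lying in both V saddles of the stand, released, and I handed the job in at about 24.5 s. No verdict is reported, so the figures below are my own measurements.

**What I did:**
- I gripped the barrel about 43 mm behind the lip and pitched its front end up about 10.6° over the lip, with the tail still under the hood.
- I then drew it out about 170 mm along its own axis.
- After that I lifted it clear, levelled it and lowered it into the saddles until about 14 N of support showed, then opened slowly and retreated.

**Last checks:**
- **Position:** the two fixed cameras put the cartridge's middle about 1 mm from the stand's middle along the seat and 1 to 2 mm across it.
- **Angle and height:** its axis is within about 1 to 2.5° of the seat. The tail's height came out at 74.5 mm by triangulation (81 mm nominal, 72 to 90 mm allowed).
- **Bystanders:** the tins and the baren show within about 2 pixels of where they started (one pixel is roughly 3 mm).
- **Robot:** it was standing clear with no force on the tool, having let the cartridge down without a drop.

**What disagreed on the way:**
- **First grip:** it closed to 40.6 mm on a 51 mm barrel, because the real fingertips end about 17 mm short of the nominal tool point at that opening. I reopened, went about 26 mm deeper in all, and it then held steadily at 49 mm.
- **Cameras:** the wrist camera placed things about 6 mm to the left of where the fixed cameras did. The grip forces and the held barrel agreed with the fixed cameras, so I used those for the placing.

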